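# Press the pivot bushing into the enrober carriage's eccentric seat

## Task

Take the straight bronze bushing (no flange, the 26 mm one) from the pan, feel for the blind bore in the pivot cup of the enrober's belt carriage, and press the bushing in upright until it is fully home, flush with the rim of the cup. The bore's edge is sharp and scars the soft bronze, so search lightly and never force the bushing; leave everything else where it lies.

Things in the scene. Friction and masses are not known exactly. Their poses are not given: they have to be found in the camera images.
- bushing: the straight bronze bushing (plain sleeve): outside diameter 26 mm, length 32 mm, inside 16 mm, both ends alike and square, about 90 g. It stands on end on the pan. Origin at the centre of its lower end, z along its axis.
- bushing_mid (a point): middle of the straight bushing, on its axis, 16 mm from either end.
- carriage: belt carriage of a chocolate enrober, fixed on the bench: two stainless rails along its y axis (tops 74 mm above the bench), wire belt between, hand knobs up to 124 mm high, and on the near rail's outer side a seat block 90 x 90 x 40 mm high that carries the pivot cup. Origin on the bench under the middle of the block, x across the belt away from the robot, z up.
- seat_mid (a point): middle of the seat block, at the height of the pivot cup's rim (90 mm above the bench). The cup (56 mm across, 42 mm high, rim flat and not chamfered) stands on a round eccentric plate clamped at any angle, so the axis of the cup and its bore lies 4 mm to one side of this point, in a direction that differs each time and is not measured. Only the cup reaches this height within 100 mm.
- seat_floor (a point): 32 mm below seat_mid: height of the bore's flat floor. Bore 27 mm across, 32 mm deep: the 32 mm bushing is flush when it stands on the floor. It slips in freely for the first 10 mm; from there the fit is tight and takes a steady push of 9 to 11 N all the way down (it stays where it is left), then it comes up hard on the floor.
- tray: shallow aluminium pan fixed on the bench, 150 x 220 mm, rim 12 mm high, floor 3 mm thick. Origin at the centre of its underside; its long side is its y axis. Three bronze bushings stand on end on it, 65 mm apart along y and up to 30 mm either side of its middle line, in any order.
- flange_bush: bronze bushing with a flange at its lower end (flange 40 mm across, 5 mm thick; sleeve 26 mm across, 32 mm long in all), standing on the pan; leave it. Origin at the centre of its lower end.
- large_bush: larger straight bronze bushing, 36 mm across, 40 mm long, standing on the pan; leave it. Origin at the centre of its lower end.
- wrench: steel open-ended wrench, 160 mm long, lying on the bench; leave it. Origin near its middle, on the bench.
- guide_arm: stainless swing arm with an upright pin 61 mm high at one end, 215 mm long, lying on the bench; leave it. Origin below the pin.
- mould: clear chocolate mould 135 x 275 x 24 mm lying on the bench; leave it. Origin at the centre of its underside.
- spray: clear bottle 68 mm in diameter, 190 mm high, standing on the bench; leave it. Origin at the centre of its underside.
- palette_knife: spatula with a wooden handle, 260 mm long, lying on the bench; leave it. Origin near its middle, on the bench.
There are look-alikes about, which are no part of the job. Leave any blue or pink look-alike of the bushing alone.

How it is judged:
By the outcome, as a careful person would: the job done as asked, in the order asked, and still so for the second after the job is handed in, with the robot touching nothing.
It also fails if it takes over 58 s, if anything falls off the work surface, if the arm or the gripper's body presses on something with over 40 N, if the wrist force passes 120 N, or if a joint passes its speed limit or range.

## Robot

A 6-joint arm with a two-finger parallel gripper is mounted at the origin on the work surface. World frame = base frame: x ahead of the robot, y to its left, z up, the work surface at z = 0. Lengths are in m, angles in rad, forces in N, time in s.
With the tool pointing down it reaches from about 0.25 to 0.85 m from the base axis. Payload 12.5 kg.
Tool frame: the origin (TCP) lies midway between the tips of the shut fingers; the grasp point (between the pads) lies 19 mm behind it (ctrl.tcp_to_grasp is the distance from the TCP to the grasp point, in m); z points along the fingers, y is the direction in which the jaws open and shut (so a half turn about z gives the same grasp; the last joint's range is limited). The gripper opens to 93 mm and grips with 3 to 60 N. Pads are 15 mm wide; open, the fingers measure 128 mm over their backs; the gripper's body (75 mm by 188 mm) begins 65 mm behind the grasp point.
Start: joints at [1.105, 0.351, 1.652, -0, 1.139, -0.085], TCP at [0.204, 0.511, 0.219] pointing down, gripper open.
Joint ranges: [-2.75, 2.75], [-0.79, 2.1], [0.01, 2.65], [-1.57, 4.71], [0.07, 3.14], [-2.87, 2.87]. Speed limits (rad/s): [2.22, 2.22, 2.79, 3.14, 3.14, 3.14].

## Interface

Orientations are given as a 3x3 rotation matrix whose columns are the frame's x, y, z axes.
In Python, from workcell import telemetry, viewer, job, ctrl gives the robot as it stands.
- The arm moves only by the tool play_rows, never from a script. Its argument "motion" is a list of rows, each an object with "travel": the shift along the tool's x, y, z in m, a list of three; "angular": the turn, a rotation vector about the tool's x, y, z in rad, a list of three. In form: [{"travel": [x, y, z], "angular": [rx, ry, rz]}, ...]. A call has 1 to 10 rows; each row shifts and turns the commanded pose from where the row before left it, along the tool's axes as they then stand; what a row does not reach is not made up. A row lasts 1/10 s, in which the tool goes at most 50 mm and 8.59 degrees, less where a joint would pass 70% of its speed; a pose out of reach is approached as far as the arm can. A call is refused whole if a number of a shift passes 0.05 or a number of a turn 0.15, either way. A call with a gripper value outside its range is refused whole. "gripper" is the gripper's target within -1 to 1 (shut at 1, half-way at 0, fully open at -1), set as the call begins (left out, the last holds). The fingers move at their own pace and stop on an object; the grip force is fixed at half the most. Time passes only in rows, so rows that do not move let the fingers close. It gives the time, the measured TCP pose, the force and the opening at its end, in the units of the state.
- telemetry.get_obs(): the state, without advancing time (a new reading comes with each control period).
- viewer.read_camera(name): name is "side" or "top"; returns a dict with "img" (400x640x3 uint8, red, green, blue), "intrinsics" (3x3 intrinsics, pixels), "world_from_camera" (4x4, takes a point from camera to world coordinates). Camera axes: x right, y up, looking along -z (the intrinsics and any distortion apply to the point x, -y, -z); pixel columns grow to the right and rows downward; lengths in m; the calibration is good to about 2 mm. A picture is of the moment at which its call begins. There is no depth.
- job.close_job(): hands the job in, once; it reports no verdict.
The state is a dict: "time_s": time; "joints": joint angles; "joint_velocities": joint speeds; "tau": joint torques, N m; "tcp_pos": TCP position; "ee_rot": TCP orientation; "ft_force": force on the tool from outside, world axes, zero at the start; "wrist_torque": the same for the moment, N m; "opening": opening from 0.0 (shut) to 1.0 (fully open).
Only numpy, scipy, OpenCV 4.12 (cv2) and the standard library are available. Lean on these libraries where they do the work, as an engineer would, in place of code of your own. Each camera call takes 0.05 s, during which the arm holds its last target. There are 200 camera calls.

## Working session

There is one attempt and no reset: what is moved stays moved. The work goes in short steps, Python scripts to look and compute and a tool call to move; the robot and the scene stay as the last step left them, time stands still between calls to the robot, and variables do not carry over. Pictures are saved under pics/ and viewed, about 8 in all and at most 12, crops included, and the job is handed in when it is done.

Besides the shell and the picture viewer there is one more tool, called as name(argument=value, ...), one argument or row to a line, values as JSON. play_rows: Moves the arm, as the interface text tells. Its arguments: {"type":"object","properties":{"motion":{"type":"array"},"gripper":{"type":"number"}},"required":["motion"]}

```bash
mkdir -p pics
cat > h.py <<'E'
import numpy as np, cv2
from workcell import telemetry, viewer, job, ctrl
def shot(cam,name,crop=None,scale=1):
    d=viewer.read_camera(cam); im=d["img"][:,:,::-1]
    np.savez(f"pics/{cam}_cal.npz",K=d["intrinsics"],T=d["world_from_camera"])
    cv2.imwrite(f"pics/{name}_full.png",im)
    if crop: x0,y0,x1,y1=crop; im=im[y0:y1,x0:x1]
    if scale!=1: im=cv2.resize(im,None,fx=scale,fy=scale,interpolation=cv2.INTER_CUBIC)
    cv2.imwrite(f"pics/{name}.png",im); return d
def pix2w(cam,u,v,z):
    c=np.load(f"pics/{cam}_cal.npz");r=np.linalg.inv(c["K"])@[u,v,1];r=c["T"][:3,:3]@[r[0],-r[1],-r[2]];o=c["T"][:3,3]
    return o+r*(z-o[2])/r[2]
def w2pix(cam,p):
    c=np.load(f"pics/{cam}_cal.npz");q=c["T"][:3,:3].T@(np.array(p)-c["T"][:3,3]);k=c["K"]@[q[0],-q[1],-q[2]];return k[:2]/k[2]
E
python3 - <<'E'
from h import *
d=shot("top","t1");e=shot("side","s1")
for x in(d,e):print({k:v for k,v in x.items() if k!="img"})
print(telemetry.get_obs(),ctrl.tcp_to_grasp)
E
```

```text
{'intrinsics': array([[466.38088673,   0.        , 313.73657334],
       [  0.        , 466.38088673, 200.74077745],
       [  0.        ,   0.        ,   1.        ]]), 'world_from_camera': array([[-2.64222166e-06,  9.98271790e-01, -5.87659202e-02,
         4.75201737e-01],
       [-9.99973366e-01, -4.31537311e-04, -7.28567461e-03,
         1.29421183e-01],
       [-7.29844312e-03,  5.87643358e-02,  9.98245203e-01,
         1.29321193e+00],
       [ 0.00000000e+00,  0.00000000e+00,  0.00000000e+00,
         1.00000000e+00]])}
{'intrinsics': array([[442.08479192,   0.        , 321.33809472],
       [  0.        , 442.08479192, 203.54301037],
       [  0.        ,   0.        ,   1.        ]]), 'world_from_camera': array([[-0.99569683,  0.04633582, -0.08025474,  0.45174201],
       [-0.09231737, -0.57149428,  0.81539671,  1.04632991],
       [-0.00808305,  0.81929682,  0.57331264,  0.73161835],
       [ 0.        ,  0.        ,  0.        ,  1.        ]])}
{'time_s': 0.1, 'joints': array([ 1.10539430e+00,  3.51154638e-01,  1.65233505e+00, -3.15678458e-05,
        1.13911662e+00, -8.46450661e-02]), 'joint_velocities': array([ 0.00181125, -0.00036945, -0.00110747,  0.00071521, -0.00030861,
       -0.00052944]), 'tau': array([ 1.42415138e-03, -4.98025703e+01, -2.85700518e+01,  7.00855837e-02,
        2.39273946e-02, -5.19728030e-05]), 'tcp_pos': array([0.20426295, 0.51033637, 0.21817997]), 'ee_rot': array([[-9.28388498e-01,  3.71610836e-01, -4.29286083e-04],
       [ 3.71611079e-01,  9.28388045e-01, -9.18707931e-04],
       [ 5.71422452e-05, -1.01244534e-03, -9.99999486e-01]]), 'ft_force': array([-0.46414991, -0.68593127,  0.18764895]), 'wrist_torque': array([ 0.02849054, -0.02040652, -0.02991375]), 'opening': 1.0013329386344607} 0.0188
```

View pics/t1.png

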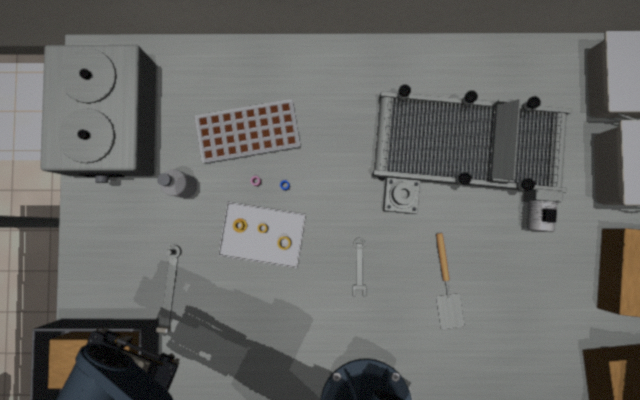

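View pics/s1.png

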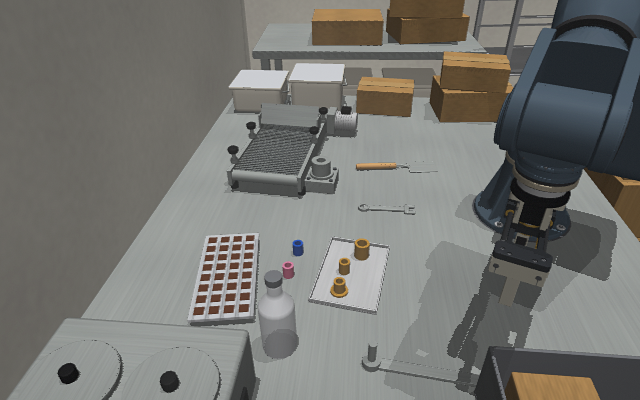

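The top view shows the pan with the flanged bushing at (240,226), the plain small one at (263,228) and the large one at (285,242). The cup is at about (403,193), and the blue and pink look-alikes are outside the pan. The side view agrees. Next I'll enlarge crops of the target and the seat.

Run:
```python
from h import *
a=cv2.imread("pics/t1_full.png");b=cv2.imread("pics/s1_full.png")
f=lambda im,x,y:cv2.resize(im[y:y+50,x:x+66],None,fx=6,fy=6,interpolation=cv2.INTER_CUBIC)
cv2.imwrite("pics/c1.png",np.vstack([np.hstack([f(a,230,203),f(a,370,168)]),np.hstack([f(b,310,235),f(b,290,145)])]))
```

```text
(no output)
```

View pics/c1.png

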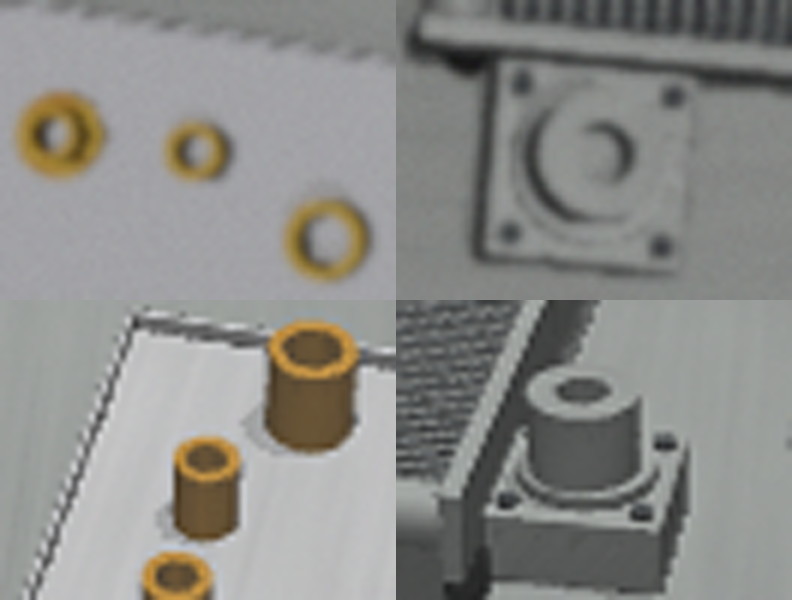

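```bash
cat >> h.py <<'E'
def tri(obs):
    from scipy.optimize import least_squares
    f=lambda p:np.concatenate([w2pix(c,p)-[u,v] for c,u,v in obs])
    r=least_squares(f,[.4,.1,.05]);return r.x,r.fun
E
python3 - <<'E'
from h import *
a=cv2.imread("pics/t1_full.png");b=cv2.imread("pics/s1_full.png")
bush=[("top",262.2,227.75),("side",344.1,260.75)];bore=[("top",404.2,193.4),("side",320.9,159.9)]
for o,z in((bush,.035),(bore,.09)):
    print(tri(o)); print([pix2w(*q,z).round(4) for q in o])
# base / block corner check: block top corners z=.04?
def circ(im,cam,c,r,x,y,col):
    S=6;out=cv2.resize(im[y:y+50,x:x+66],None,fx=S,fy=S,interpolation=cv2.INTER_CUBIC)
    for rr in r:
        P=np.array([w2pix(cam,[c[0]+rr*np.cos(t),c[1]+rr*np.sin(t),c[2]]) for t in np.linspace(0,6.3,60)])
        cv2.polylines(out,[np.int32(np.round(((P-[x,y])+.5)*S-.5))],False,col,1)
    return out
def mean(o,z): p=np.mean([pix2w(*q,z) for q in o],0);print(p);return p
B=mean(bush,.035);C=mean(bore,.09)
cv2.imwrite("pics/c2.png",np.vstack([np.hstack([circ(a,"top",B,[.008,.013],230,203,(255,0,0)),circ(a,"top",C,[.0135,.028],370,168,(0,0,255))]),np.hstack([circ(b,"side",B,[.008,.013],310,235,(255,0,0)),circ(b,"side",C,[.0135,.028],290,145,(0,0,255))])]))
E
```

```text
(array([0.47583947, 0.27790705, 0.03161056]), array([ 0.00585598,  0.20929864, -0.18036107, -0.00605097]))
[array([0.4764, 0.2775, 0.035 ]), array([0.4753, 0.2816, 0.035 ])]
(array([ 0.56478049, -0.09621208,  0.08622867]), array([ 0.01057588,  0.165048  , -0.18888066, -0.01148819]))
[array([ 0.5649, -0.0955,  0.09  ]), array([ 0.5636, -0.0895,  0.09  ])]
[0.47585314 0.27957055 0.035     ]
[ 0.56424325 -0.09249764  0.09      ]
```

View pics/c2.png

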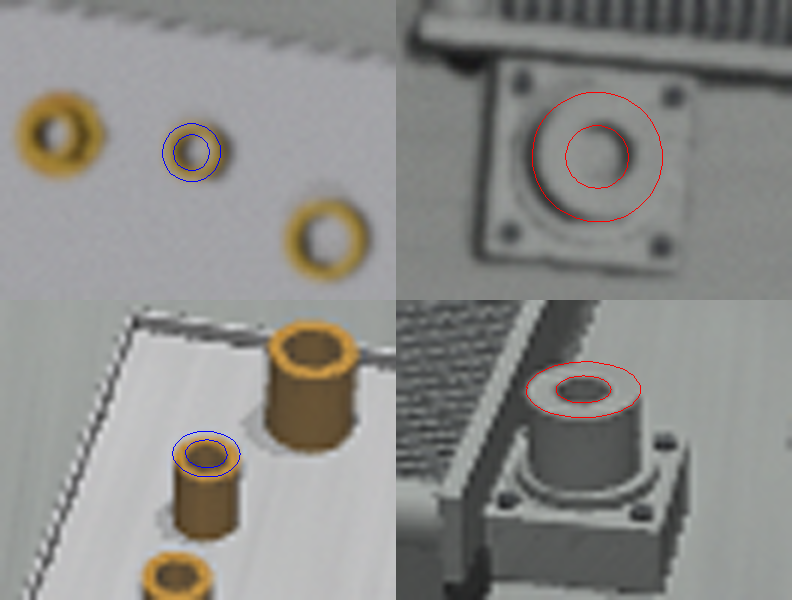

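The overlays agree to within 2–3 mm. The cameras are offset from each other by about 4–5 mm in y, but both put the bore at (+0.088, −0.372) from the bushing. Now I'll move above the bushing.

play_rows(
  motion=[
    {"travel": [-0.0338, -0.0113, 0.006], "angular": [0, 0, 0]},
    {"travel": [-0.0338, -0.0113, 0.006], "angular": [0, 0, 0]},
    {"travel": [-0.0338, -0.0113, 0.006], "angular": [0, 0, 0]},
    {"travel": [-0.0338, -0.0113, 0.006], "angular": [0, 0, 0]},
    {"travel": [-0.0338, -0.0113, 0.006], "angular": [0, 0, 0]},
    {"travel": [-0.0338, -0.0113, 0.006], "angular": [0, 0, 0]},
    {"travel": [-0.0338, -0.0113, 0.006], "angular": [0, 0, 0]},
    {"travel": [-0.0338, -0.0113, 0.006], "angular": [0, 0, 0]},
    {"travel": [-0.0338, -0.0113, 0.006], "angular": [0, 0, 0]},
    {"travel": [-0.0338, -0.0113, 0.006], "angular": [0, 0, 0]},
  ],
  gripper=-0.1,
)

```text
time_s: 1.1
tcp_pos: [0.477, 0.2789, 0.1581]
ee_rot: [[-0.928, 0.372, -0.0], [0.372, 0.928, -0.0], [0.0, -0.0, -1.0]]
ft_force: [0.2, 0.0, 0.7]
opening: 0.548
```

play_rows(
  motion=[
    {"travel": [0, 0, 0.01], "angular": [0, 0, 0.14]},
    {"travel": [0, 0, 0.01], "angular": [0, 0, 0.14]},
    {"travel": [0, 0, 0.01], "angular": [0, 0, 0.14]},
    {"travel": [0, 0, 0.01], "angular": [0, 0, 0.14]},
    {"travel": [0, 0, 0.01], "angular": [0, 0, 0.14]},
    {"travel": [0, 0, 0.01], "angular": [0, 0, 0.14]},
    {"travel": [0, 0, 0], "angular": [0, 0, 0]},
    {"travel": [0, 0, 0], "angular": [0, 0, 0]},
    {"travel": [0, 0, 0], "angular": [0, 0, 0]},
  ],
)

```text
time_s: 2.0
tcp_pos: [0.4764, 0.2802, 0.0991]
ee_rot: [[-0.346, 0.938, 0.001], [0.938, 0.346, 0.0], [0.0, 0.001, -1.0]]
ft_force: [0.2, -0.1, -0.3]
opening: 0.55
```

play_rows(
  motion=[
    {"travel": [0, 0, 0.02], "angular": [0, 0, 0]},
    {"travel": [0, 0, 0.02], "angular": [0, 0, 0]},
    {"travel": [0, 0, 0.02], "angular": [0, 0, 0]},
    {"travel": [0, 0, 0.01], "angular": [0, 0, 0]},
    {"travel": [0, 0, 0.007], "angular": [0, 0, 0]},
    {"travel": [0, 0, 0.004], "angular": [0, 0, 0]},
    {"travel": [0, 0, 0], "angular": [0, 0, 0]},
    {"travel": [0, 0, 0], "angular": [0, 0, 0]},
  ],
)

```text
time_s: 2.8
tcp_pos: [0.4765, 0.2803, 0.0182]
ee_rot: [[-0.343, 0.939, 0.001], [0.939, 0.343, 0.0], [0.0, 0.001, -1.0]]
ft_force: [0.2, 0.2, -0.2]
opening: 0.552
```

play_rows(
  motion=[
    {"travel": [0, 0, 0], "angular": [0, 0, 0]},
    {"travel": [0, 0, 0], "angular": [0, 0, 0]},
    {"travel": [0, 0, 0], "angular": [0, 0, 0]},
    {"travel": [0, 0, 0], "angular": [0, 0, 0]},
    {"travel": [0, 0, 0], "angular": [0, 0, 0]},
  ],
  gripper=1,
)

```text
time_s: 3.3
tcp_pos: [0.4763, 0.2801, 0.0178]
ee_rot: [[-0.343, 0.939, 0.0], [0.939, 0.343, 0.0], [0.0, 0.0, -1.0]]
ft_force: [0.3, -0.1, 1.6]
opening: 0.272
```

play_rows(
  motion=[
    {"travel": [0, 0, 0], "angular": [0, 0, 0]},
    {"travel": [0, 0, 0], "angular": [0, 0, 0]},
    {"travel": [0, 0, 0.002], "angular": [0, 0, 0]},
    {"travel": [0, 0, 0], "angular": [0, 0, 0.15]},
    {"travel": [0, 0, 0], "angular": [0, 0, 0.15]},
    {"travel": [0, 0, 0], "angular": [0, 0, 0.15]},
    {"travel": [0, 0, 0], "angular": [0, 0, 0.15]},
    {"travel": [0, 0, 0], "angular": [0, 0, 0.15]},
    {"travel": [0, 0, 0], "angular": [0, 0, 0.15]},
    {"travel": [0, 0, 0], "angular": [0, 0, 0.15]},
  ],
  gripper=-0.1,
)

```text
time_s: 4.3
tcp_pos: [0.4761, 0.28, 0.0154]
ee_rot: [[0.649, 0.761, -0.0], [0.761, -0.649, -0.0], [-0.0, -0.0, -1.0]]
ft_force: [0.1, 0.5, 0.7]
opening: 0.547
```

play_rows(
  motion=[
    {"travel": [0, 0, 0], "angular": [0, 0, 0]},
    {"travel": [0, 0, 0], "angular": [0, 0, 0]},
  ],
)

```text
time_s: 4.5
tcp_pos: [0.4761, 0.28, 0.0155]
ee_rot: [[0.641, 0.768, -0.0], [0.768, -0.641, -0.0], [-0.0, -0.0, -1.0]]
ft_force: [0.1, -0.2, -0.1]
opening: 0.549
```

play_rows(
  motion=[
    {"travel": [0, 0, 0], "angular": [0, 0, 0]},
    {"travel": [0, 0, 0], "angular": [0, 0, 0]},
    {"travel": [0, 0, 0], "angular": [0, 0, 0]},
    {"travel": [0, 0, 0], "angular": [0, 0, 0]},
    {"travel": [0, 0, 0], "angular": [0, 0, 0]},
  ],
  gripper=1,
)

```text
time_s: 5.0
tcp_pos: [0.4762, 0.2801, 0.0156]
ee_rot: [[0.644, 0.765, 0.0], [0.765, -0.644, -0.0], [-0.0, 0.0, -1.0]]
ft_force: [0.8, -0.1, -0.1]
opening: 0.272
```

play_rows(
  motion=[
    {"travel": [0, 0, -0.01], "angular": [0, 0, 0]},
    {"travel": [0, 0, -0.03], "angular": [0, 0, 0]},
    {"travel": [0, 0, -0.04], "angular": [0, 0, 0]},
    {"travel": [0, 0, -0.04], "angular": [0, 0, 0]},
    {"travel": [0, 0, 0], "angular": [0, 0, 0]},
    {"travel": [0, 0, 0], "angular": [0, 0, 0]},
  ],
)

```text
time_s: 5.6
tcp_pos: [0.4763, 0.2802, 0.1366]
ee_rot: [[0.644, 0.765, 0.002], [0.765, -0.644, 0.001], [0.002, 0.001, -1.0]]
ft_force: [-0.2, -0.2, -1.7]
opening: 0.271
```

play_rows(
  motion=[
    {"travel": [-0.0229, 0.0308, 0], "angular": [0, 0, 0]},
    {"travel": [-0.0229, 0.0308, 0], "angular": [0, 0, 0]},
    {"travel": [-0.0229, 0.0308, 0], "angular": [0, 0, 0]},
    {"travel": [-0.0229, 0.0308, 0], "angular": [0, 0, 0]},
    {"travel": [-0.0229, 0.0308, 0], "angular": [0, 0, 0]},
    {"travel": [-0.0229, 0.0308, 0], "angular": [0, 0, 0]},
    {"travel": [-0.0229, 0.0308, 0], "angular": [0, 0, 0]},
    {"travel": [-0.0229, 0.0308, 0], "angular": [0, 0, 0]},
    {"travel": [-0.0229, 0.0308, 0], "angular": [0, 0, 0]},
    {"travel": [-0.0229, 0.0308, 0], "angular": [0, 0, 0]},
  ],
)

```text
time_s: 6.6
tcp_pos: [0.5635, -0.0949, 0.1341]
ee_rot: [[0.644, 0.765, -0.003], [0.765, -0.644, 0.001], [-0.001, -0.002, -1.0]]
ft_force: [1.1, 0.1, -1.3]
opening: 0.274
```

play_rows(
  motion=[
    {"travel": [0, 0, 0.01], "angular": [0, 0, 0]},
    {"travel": [0, 0, 0.009], "angular": [0, 0, 0]},
    {"travel": [0, 0, 0], "angular": [0, 0, 0]},
    {"travel": [0, 0, 0], "angular": [0, 0, 0]},
  ],
)

```text
time_s: 7.0
tcp_pos: [0.5637, -0.0923, 0.1161]
ee_rot: [[0.643, 0.766, -0.001], [0.766, -0.643, 0.0], [-0.001, -0.001, -1.0]]
ft_force: [1.3, -0.5, -0.9]
opening: 0.276
```

Run:
```python
from h import *
shot("top","t2");shot("side","s2")
o=telemetry.get_obs();print(o["tcp_pos"],o["joints"].round(2),o["ee_rot"].round(4),o["ft_force"])
a=cv2.imread("pics/t2_full.png");b=cv2.imread("pics/s2_full.png")
f=lambda im,x,y:cv2.resize(im[y:y+70,x:x+50],None,fx=8,fy=8,interpolation=cv2.INTER_CUBIC)
S=f(b,296,125)
p=o["tcp_pos"]-[0,0,.0126]
for c,r,col in((p,.013,(255,0,0)),([.56424,-.0925,.09],.0135,(0,0,255))):
    P=np.array([w2pix("side",[c[0]+r*np.cos(t),c[1]+r*np.sin(t),c[2]]) for t in np.linspace(0,6.3,60)])
    cv2.polylines(S,[np.int32(((P-[296,125])+.5)*8-.5)],False,col,1)
cv2.imwrite("pics/c3.png",np.hstack([f(b,296,125),S]))
```

```text
[ 0.56423777 -0.09262435  0.11680705] [-0.24  0.51  1.68  0.    0.95  0.45] [[ 0.6433  0.7656  0.    ]
 [ 0.7656 -0.6433  0.    ]
 [ 0.      0.     -1.    ]] [-0.38072235 -0.42036545 -1.14278237]
```

View pics/c3.png

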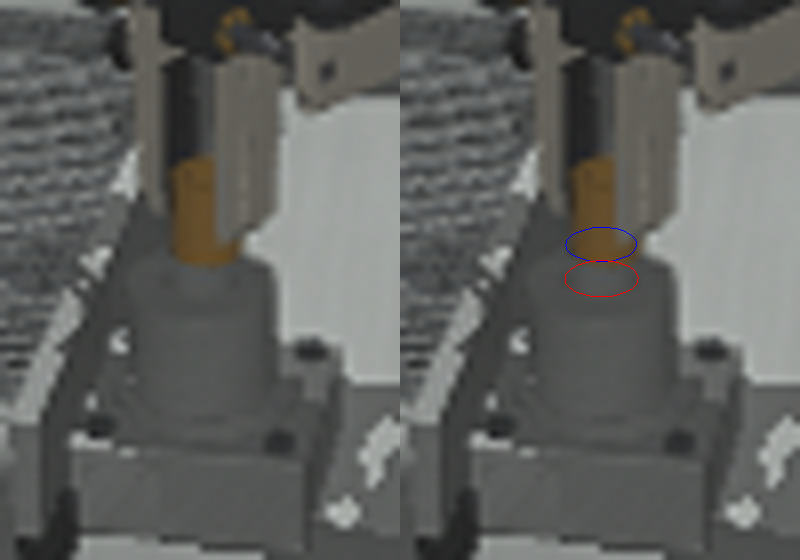

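The side view shows the bushing upright in the jaws just over the cup, with its bottom arc at crop pixel (206,265). It sits about 0.6 px right of where I predicted. I'll measure that offset to sub-pixel accuracy.

Run:
```python
from h import *
b=cv2.imread("pics/s1_full.png").astype(float);c=cv2.imread("pics/s2_full.png").astype(float)
# bore: dark blob on ring in s1
x0,y0=305,148;S=8
g=cv2.resize(b[y0:y0+24,x0:x0+32].mean(2),None,fx=S,fy=S,interpolation=cv2.INTER_CUBIC)
cx,cy=int((320.9-x0)*S),int((159.9-y0)*S)
print("row",g[cy,::8].astype(int));print("col",g[::8,cx].astype(int))
lab=cv2.connectedComponentsWithStats((g<105).astype(np.uint8))
for th in(75,85,95,105,115):
    n,l,st,ce=cv2.connectedComponentsWithStats((g<th).astype(np.uint8));k=l[cy,cx]
    s=st[k];u=x0+(s[0]+s[2]/2-.5+.5)/S-.5;v=y0+(s[1]+s[3]/2)/S-.5
    print(th,k,s,"bbox centre",u,v,"cent",(x0+(ce[k]+.5)/S-.5)[0],(y0+(ce[k]+.5)/S-.5)[1],pix2w("side",u,v,.09))
P=np.array([w2pix("side",[.5642+.0135*np.cos(t),-.0925+.0135*np.sin(t),.09]) for t in np.linspace(0,6.3,60)]);print("expected bbox",P.min(0),P.max(0))
# bushing held
x1,y1=310,140
m=c[y1:y1+22,x1:x1+20];sat=m[:,:,2]-m[:,:,0];print(sat.astype(int))
P=np.array([w2pix("side",[.56424+.013*np.cos(t),-.09262+.013*np.sin(t),.1042]) for t in np.linspace(0,6.3,60)]);print("pred bush bottom bbox",P.min(0)-[x1,y1],P.max(0)-[x1,y1])
```

```text
row [168 161 159 130  76  57  76 141 168 157 158 138  78  60  77  83  83  81
  80  69  81 135 159 153 153 157 157 156 157 157 156 156]
col [ 83  84  87 118 135 126 151 165 153 162 114  75  84  78 103 150 158 106
  78  86  87  87  88  88]
75 0 [    0     0   256   192 39923] bbox centre 320.5 159.5 cent 322.0507680409789 159.440790709616 [ 0.56495905 -0.09180581  0.09      ]
85 6 [  96   83   66   27 1341] bbox centre 320.625 159.5625 cent 320.4478467561521 159.6404269202088 [ 0.56455601 -0.09146111  0.09      ]
95 5 [  94   82   70   30 1585] bbox centre 320.625 159.625 cent 320.52551261829655 159.63907728706624 [ 0.5645209  -0.09108781  0.09      ]
105 3 [  93   81   72   33 1782] bbox centre 320.625 159.6875 cent 320.55029461279463 159.64113355780023 [ 0.56448581 -0.09071469  0.09      ]
115 3 [  92   80   74   35 1972] bbox centre 320.625 159.6875 cent 320.5678879310345 159.6417976673428 [ 0.56448581 -0.09071469  0.09      ]
expected bbox [316.2065663  157.16648301] [325.34854061 161.65848867]
[[-2 -2  1 10  9  9  4 -1 -1  0  0 -1  1  9  9  9 10  9  8  9]
 [-2 -1  1 10 10  8  4 -2
[... 672 characters left out ...]
  0  0 -1  0 -1  0 19 48 51 54 58 46  6  8  9 10 10  9  2]
 [ 0  0 -1  0 -2 -1 -1 19 47 51 56 57 44  5  8  8  8  7  2 -2]
 [-1 -2 -1  0 -1  0  0 18 48 51 54 58 49 15  6  6  8 -2 -3 -1]
 [-1 -1 -1 -1  0  0  1 19 48 52 55 57 52 32 32 38 13 -3 -1 -1]
 [ 1 -1 -1 -1  1 -1 -1 16 49 52 55 58 56 54 52 37  6 -1 -1  0]
 [ 0 -2 -1  0 -1 -1 -1  1 30 56 60 60 59 60 51 19 -2  0  0  0]
 [ 0 -1 -1  0  0  0 -1 -1 -3  0 14 14 22 11 -3 -2 -1  0  0 -1]
 [-1  0  0 -1  0 -1  0 -1  0 -2 -1 -3 -2 -2 -1 -1 -1 -1  0  0]
 [ 0 -1 -1 -1  0  0  0  0  0 -1 -2 -1  0 -1 -2  0 -1 -1  0  0]
 [-1  0  0  0 -1 -1  0  0  0 -1  1  0 -1 -1  0 -1  0 -1 -1 -1]]
pred bush bottom bbox [ 6.29622774 13.00811163] [15.15409928 17.29063668]
```

play_rows(
  motion=[
    {"travel": [0.0002, 0.0029, 0], "angular": [0, 0, 0]},
    {"travel": [0, 0, 0.004], "angular": [0, 0, 0]},
    {"travel": [0, 0, 0.004], "angular": [0, 0, 0]},
    {"travel": [0, 0, 0.003], "angular": [0, 0, 0]},
    {"travel": [0, 0, 0.001], "angular": [0, 0, 0]},
    {"travel": [0, 0, 0], "angular": [0, 0, 0]},
    {"travel": [0, 0, 0], "angular": [0, 0, 0]},
    {"travel": [0, 0, 0], "angular": [0, 0, 0]},
  ],
)

```text
time_s: 7.9
tcp_pos: [0.5666, -0.0952, 0.1048]
ee_rot: [[0.644, 0.765, 0.0], [0.765, -0.644, -0.0], [0.0, 0.0, -1.0]]
ft_force: [-0.4, 1.1, -1.9]
opening: 0.27
```

play_rows(
  motion=[
    {"travel": [0, 0, 0.0005], "angular": [0, 0, 0]},
    {"travel": [0, 0, 0.0005], "angular": [0, 0, 0]},
    {"travel": [0, 0, 0], "angular": [0, 0, 0]},
    {"travel": [0, 0, 0], "angular": [0, 0, 0]},
  ],
)

```text
time_s: 8.3
tcp_pos: [0.5666, -0.0952, 0.1036]
ee_rot: [[0.644, 0.765, -0.0], [0.765, -0.644, 0.0], [-0.0, -0.0, -1.0]]
ft_force: [0.7, 0.6, -1.3]
opening: 0.27
```

play_rows(
  motion=[
    {"travel": [0, 0, 0.0005], "angular": [0, 0, 0]},
    {"travel": [0, 0, 0.0005], "angular": [0, 0, 0]},
    {"travel": [0, 0, 0], "angular": [0, 0, 0]},
  ],
)

```text
time_s: 8.6
tcp_pos: [0.5666, -0.0952, 0.1026]
ee_rot: [[0.644, 0.765, 0.0], [0.765, -0.644, 0.0], [0.0, 0.0, -1.0]]
ft_force: [0.7, -0.0, -1.6]
opening: 0.278
```

play_rows(
  motion=[
    {"travel": [0, 0, 0.0005], "angular": [0, 0, 0]},
    {"travel": [0, 0, 0], "angular": [0, 0, 0]},
  ],
)

```text
time_s: 8.8
tcp_pos: [0.5667, -0.0952, 0.1023]
ee_rot: [[0.644, 0.765, 0.0], [0.765, -0.644, -0.0], [0.0, 0.0, -1.0]]
ft_force: [-1.0, 0.2, 0.5]
opening: 0.271
```

play_rows(
  motion=[
    {"travel": [0, 0, 0.0004], "angular": [0, 0, 0]},
    {"travel": [0, 0, 0], "angular": [0, 0, 0]},
  ],
)

```text
time_s: 9.0
tcp_pos: [0.5666, -0.095, 0.1017]
ee_rot: [[0.644, 0.765, 0.0], [0.765, -0.644, 0.0], [0.0, -0.0, -1.0]]
ft_force: [0.6, 2.0, 1.1]
opening: 0.273
```

play_rows(
  motion=[
    {"travel": [0, 0, 0.0004], "angular": [0, 0, 0]},
    {"travel": [0, 0, 0], "angular": [0, 0, 0]},
  ],
)

```text
time_s: 9.2
tcp_pos: [0.5666, -0.095, 0.1013]
ee_rot: [[0.644, 0.765, -0.0], [0.765, -0.644, 0.0], [0.0, -0.0, -1.0]]
ft_force: [0.1, 2.8, 0.8]
opening: 0.273
```

play_rows(
  motion=[
    {"travel": [0.0004, -0.0003, 0], "angular": [0, 0, 0]},
    {"travel": [0, 0, 0], "angular": [0, 0, 0]},
    {"travel": [0, 0, 0], "angular": [0, 0, 0]},
  ],
)

```text
time_s: 9.5
tcp_pos: [0.5665, -0.0948, 0.1012]
ee_rot: [[0.644, 0.765, -0.0], [0.765, -0.644, -0.0], [-0.0, -0.0, -1.0]]
ft_force: [0.4, 1.5, -0.6]
opening: 0.271
```

```bash
python3 -c "
from h import *
o=telemetry.get_obs();print(o['tcp_pos'],o['ft_force'],o['wrist_torque'])"
```

```text
[ 0.56649433 -0.09480171  0.10122482] [ 0.3820541   1.49191268 -0.5942299 ] [-0.03051167  0.07550881 -0.05794621]
```

play_rows(
  motion=[
    {"travel": [0.0003, -0.0003, 0], "angular": [0, 0, 0]},
    {"travel": [0, 0, 0.0005], "angular": [0, 0, 0]},
    {"travel": [0, 0, 0.0005], "angular": [0, 0, 0]},
    {"travel": [0, 0, 0], "angular": [0, 0, 0]},
  ],
)

```text
time_s: 9.9
tcp_pos: [0.5665, -0.0943, 0.1002]
ee_rot: [[0.644, 0.765, -0.0], [0.765, -0.644, -0.0], [-0.0, -0.0, -1.0]]
ft_force: [0.0, 0.3, -1.4]
opening: 0.266
```

The bushing has slipped into the bore: the force is near zero 2.4 mm below the rim. I'll carry on gently.

play_rows(
  motion=[
    {"travel": [0, 0, 0.0005], "angular": [0, 0, 0]},
    {"travel": [0, 0, 0.0005], "angular": [0, 0, 0]},
    {"travel": [0, 0, 0.0005], "angular": [0, 0, 0]},
    {"travel": [0, 0, 0.0005], "angular": [0, 0, 0]},
    {"travel": [0, 0, 0], "angular": [0, 0, 0]},
  ],
)

```text
time_s: 10.4
tcp_pos: [0.5665, -0.0943, 0.0982]
ee_rot: [[0.644, 0.765, -0.0], [0.765, -0.644, -0.0], [-0.0, -0.0, -1.0]]
ft_force: [-0.7, -0.6, -0.5]
opening: 0.271
```

play_rows(
  motion=[
    {"travel": [0, 0, 0.0005], "angular": [0, 0, 0]},
    {"travel": [0, 0, 0.0005], "angular": [0, 0, 0]},
    {"travel": [0, 0, 0.0005], "angular": [0, 0, 0]},
    {"travel": [0, 0, 0.0005], "angular": [0, 0, 0]},
    {"travel": [0, 0, 0], "angular": [0, 0, 0]},
  ],
)

```text
time_s: 10.9
tcp_pos: [0.5665, -0.0943, 0.0963]
ee_rot: [[0.644, 0.765, -0.0], [0.765, -0.644, 0.0], [-0.0, -0.0, -1.0]]
ft_force: [-0.1, -0.2, -1.2]
opening: 0.27
```

play_rows(
  motion=[
    {"travel": [0, 0, 0.0005], "angular": [0, 0, 0]},
    {"travel": [0, 0, 0.0005], "angular": [0, 0, 0]},
    {"travel": [0, 0, 0.0005], "angular": [0, 0, 0]},
    {"travel": [0, 0, 0.0005], "angular": [0, 0, 0]},
    {"travel": [0, 0, 0.0005], "angular": [0, 0, 0]},
    {"travel": [0, 0, 0], "angular": [0, 0, 0]},
  ],
)

```text
time_s: 11.5
tcp_pos: [0.5665, -0.0943, 0.0938]
ee_rot: [[0.644, 0.765, -0.0], [0.765, -0.644, 0.0], [-0.0, -0.0, -1.0]]
ft_force: [0.1, 0.2, -1.5]
opening: 0.274
```

play_rows(
  motion=[
    {"travel": [0, 0, 0.0005], "angular": [0, 0, 0]},
    {"travel": [0, 0, 0.0005], "angular": [0, 0, 0]},
    {"travel": [0, 0, 0], "angular": [0, 0, 0]},
  ],
)

```text
time_s: 11.8
tcp_pos: [0.5665, -0.0943, 0.0928]
ee_rot: [[0.644, 0.765, -0.0], [0.765, -0.644, 0.0], [-0.0, -0.0, -1.0]]
ft_force: [0.4, 1.4, -0.9]
opening: 0.272
```

play_rows(
  motion=[
    {"travel": [0, 0, 0.0005], "angular": [0, 0, 0]},
    {"travel": [0, 0, 0.0005], "angular": [0, 0, 0]},
    {"travel": [0, 0, 0], "angular": [0, 0, 0]},
  ],
)

```text
time_s: 12.1
tcp_pos: [0.5666, -0.0943, 0.0924]
ee_rot: [[0.644, 0.765, 0.0], [0.765, -0.644, -0.0], [0.0, 0.0, -1.0]]
ft_force: [-2.3, 0.5, 5.5]
opening: 0.27
```

play_rows(
  motion=[
    {"travel": [-0.0001, -0.0002, 0.0003], "angular": [0, 0, 0]},
    {"travel": [0, 0, 0.0003], "angular": [0, 0, 0]},
    {"travel": [0, 0, 0.0003], "angular": [0, 0, 0]},
    {"travel": [0, 0, 0], "angular": [0, 0, 0]},
  ],
)

```text
time_s: 12.5
tcp_pos: [0.5666, -0.0943, 0.0917]
ee_rot: [[0.644, 0.765, 0.001], [0.765, -0.644, -0.0], [0.0, 0.001, -1.0]]
ft_force: [-1.4, 0.6, 7.9]
opening: 0.271
```

play_rows(
  motion=[
    {"travel": [0, 0, -0.0005], "angular": [0, 0, 0]},
    {"travel": [0, 0, 0], "angular": [0, 0, 0]},
    {"travel": [0, 0, 0], "angular": [0, 0, 0]},
    {"travel": [0, 0, -0.003], "angular": [0, 0, 0]},
    {"travel": [0, 0, -0.01], "angular": [0, 0, 0]},
    {"travel": [0, 0, -0.02], "angular": [0, 0, 0]},
    {"travel": [0, 0, 0], "angular": [0, 0, 0]},
  ],
  gripper=0,
)

```text
time_s: 13.2
tcp_pos: [0.5678, -0.0946, 0.1272]
ee_rot: [[0.644, 0.765, 0.004], [0.765, -0.644, -0.001], [0.002, 0.004, -1.0]]
ft_force: [0.2, -0.0, 0.0]
opening: 0.499
```

play_rows(
  motion=[
    {"travel": [0, 0, 0], "angular": [0, 0, 0]},
    {"travel": [0, 0, 0], "angular": [0, 0, 0]},
    {"travel": [0, 0, 0], "angular": [0, 0, 0]},
    {"travel": [0, 0, 0], "angular": [0, 0, 0]},
  ],
  gripper=0.61,
)

```text
time_s: 13.6
tcp_pos: [0.5661, -0.0942, 0.1239]
ee_rot: [[0.644, 0.765, -0.001], [0.765, -0.644, 0.0], [-0.0, -0.001, -1.0]]
ft_force: [-0.4, -0.4, 0.9]
opening: 0.216
```

Run:
```python
from h import *
shot("side","s3",(290,115,360,185),8)
```

```text
(no output)
```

View pics/s3.png

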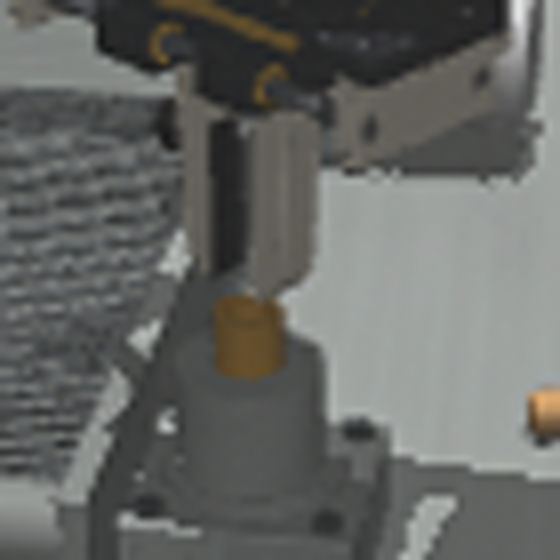

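The bushing stands upright in the cup at crop pixel (250,335), with the jaws above it at about 18 mm opening. Next I'll press with the tips on its end ring.

play_rows(
  motion=[
    {"travel": [0, 0, 0.006], "angular": [0, 0, 0]},
    {"travel": [0, 0, 0.004], "angular": [0, 0, 0]},
    {"travel": [0, 0, 0.001], "angular": [0, 0, 0]},
    {"travel": [0, 0, 0], "angular": [0, 0, 0]},
    {"travel": [0, 0, 0], "angular": [0, 0, 0]},
  ],
)

```text
time_s: 14.15
tcp_pos: [0.5664, -0.0943, 0.1134]
ee_rot: [[0.644, 0.765, 0.0], [0.765, -0.644, 0.0], [0.0, 0.0, -1.0]]
ft_force: [0.1, -0.4, 1.0]
opening: 0.193
```

play_rows(
  motion=[
    {"travel": [0, 0, 0.0005], "angular": [0, 0, 0]},
    {"travel": [0, 0, 0.0005], "angular": [0, 0, 0]},
    {"travel": [0, 0, 0.0005], "angular": [0, 0, 0]},
    {"travel": [0, 0, 0.0005], "angular": [0, 0, 0]},
    {"travel": [0, 0, 0], "angular": [0, 0, 0]},
  ],
)

```text
time_s: 14.65
tcp_pos: [0.5664, -0.0942, 0.1115]
ee_rot: [[0.644, 0.765, 0.0], [0.765, -0.644, -0.0], [0.0, 0.0, -1.0]]
ft_force: [0.5, -0.4, 1.1]
opening: 0.195
```

play_rows(
  motion=[
    {"travel": [0, 0, 0.0005], "angular": [0, 0, 0]},
    {"travel": [0, 0, 0.0005], "angular": [0, 0, 0]},
    {"travel": [0, 0, 0.0003], "angular": [0, 0, 0]},
    {"travel": [0, 0, 0], "angular": [0, 0, 0]},
  ],
)

```text
time_s: 15.05
tcp_pos: [0.5666, -0.0943, 0.1108]
ee_rot: [[0.644, 0.765, 0.001], [0.765, -0.644, -0.0], [0.0, 0.001, -1.0]]
ft_force: [-3.1, 0.6, 7.7]
opening: 0.194
```

play_rows(
  motion=[
    {"travel": [0, 0, 0.0005], "angular": [0, 0, 0]},
    {"travel": [0, 0, 0.0005], "angular": [0, 0, 0]},
    {"travel": [0, 0, 0], "angular": [0, 0, 0]},
  ],
)

```text
time_s: 15.35
tcp_pos: [0.5666, -0.0943, 0.1098]
ee_rot: [[0.644, 0.765, 0.001], [0.765, -0.644, -0.0], [0.0, 0.001, -1.0]]
ft_force: [-1.8, 0.4, 6.4]
opening: 0.195
```

play_rows(
  motion=[
    {"travel": [0, 0, 0.0005], "angular": [0, 0, 0]},
    {"travel": [0, 0, 0.0005], "angular": [0, 0, 0]},
    {"travel": [0, 0, 0.0005], "angular": [0, 0, 0]},
    {"travel": [0, 0, 0.0005], "angular": [0, 0, 0]},
    {"travel": [0, 0, 0.0005], "angular": [0, 0, 0]},
    {"travel": [0, 0, 0.0005], "angular": [0, 0, 0]},
    {"travel": [0, 0, 0.0005], "angular": [0, 0, 0]},
    {"travel": [0, 0, 0.0005], "angular": [0, 0, 0]},
    {"travel": [0, 0, 0.0005], "angular": [0, 0, 0]},
    {"travel": [0, 0, 0.0005], "angular": [0, 0, 0]},
  ],
)

```text
time_s: 16.35
tcp_pos: [0.5665, -0.0943, 0.1049]
ee_rot: [[0.644, 0.765, 0.001], [0.765, -0.644, -0.0], [0.0, 0.001, -1.0]]
ft_force: [-1.3, 0.7, 7.6]
opening: 0.192
```

play_rows(
  motion=[
    {"travel": [0, 0, 0.0005], "angular": [0, 0, 0]},
    {"travel": [0, 0, 0.0005], "angular": [0, 0, 0]},
    {"travel": [0, 0, 0.0005], "angular": [0, 0, 0]},
    {"travel": [0, 0, 0.0005], "angular": [0, 0, 0]},
    {"travel": [0, 0, 0.0005], "angular": [0, 0, 0]},
    {"travel": [0, 0, 0.0005], "angular": [0, 0, 0]},
    {"travel": [0, 0, 0.0005], "angular": [0, 0, 0]},
    {"travel": [0, 0, 0.0005], "angular": [0, 0, 0]},
    {"travel": [0, 0, 0.0005], "angular": [0, 0, 0]},
    {"travel": [0, 0, 0.0005], "angular": [0, 0, 0]},
  ],
)

```text
time_s: 17.35
tcp_pos: [0.5666, -0.0943, 0.0999]
ee_rot: [[0.644, 0.765, 0.001], [0.765, -0.644, -0.0], [0.0, 0.001, -1.0]]
ft_force: [-2.3, 1.3, 8.2]
opening: 0.196
```

play_rows(
  motion=[
    {"travel": [0, 0, 0.0005], "angular": [0, 0, 0]},
    {"travel": [0, 0, 0.0005], "angular": [0, 0, 0]},
    {"travel": [0, 0, 0.0005], "angular": [0, 0, 0]},
    {"travel": [0, 0, 0.0005], "angular": [0, 0, 0]},
    {"travel": [0, 0, 0.0005], "angular": [0, 0, 0]},
    {"travel": [0, 0, 0.0005], "angular": [0, 0, 0]},
    {"travel": [0, 0, 0.0005], "angular": [0, 0, 0]},
    {"travel": [0, 0, 0.0005], "angular": [0, 0, 0]},
  ],
)

```text
time_s: 18.15
tcp_pos: [0.5666, -0.0942, 0.0959]
ee_rot: [[0.644, 0.765, 0.001], [0.765, -0.644, -0.0], [0.0, 0.001, -1.0]]
ft_force: [-1.2, 0.3, 7.8]
opening: 0.196
```

play_rows(
  motion=[
    {"travel": [0, 0, 0.0005], "angular": [0, 0, 0]},
    {"travel": [0, 0, 0.0005], "angular": [0, 0, 0]},
    {"travel": [0, 0, 0.0005], "angular": [0, 0, 0]},
    {"travel": [0, 0, 0.0005], "angular": [0, 0, 0]},
    {"travel": [0, 0, 0.0005], "angular": [0, 0, 0]},
    {"travel": [0, 0, 0.0005], "angular": [0, 0, 0]},
    {"travel": [0, 0, 0.0005], "angular": [0, 0, 0]},
    {"travel": [0, 0, 0.0005], "angular": [0, 0, 0]},
  ],
)

```text
time_s: 18.95
tcp_pos: [0.5666, -0.0943, 0.0919]
ee_rot: [[0.644, 0.765, 0.001], [0.765, -0.644, -0.0], [0.0, 0.001, -1.0]]
ft_force: [-2.4, -0.4, 7.5]
opening: 0.193
```

play_rows(
  motion=[
    {"travel": [0, 0, 0.0004], "angular": [0, 0, 0]},
    {"travel": [0, 0, 0.0003], "angular": [0, 0, 0]},
    {"travel": [0, 0, 0], "angular": [0, 0, 0]},
  ],
)

```text
time_s: 19.25
tcp_pos: [0.5666, -0.0943, 0.0911]
ee_rot: [[0.644, 0.765, 0.001], [0.765, -0.644, -0.0], [0.0, 0.001, -1.0]]
ft_force: [-2.4, 1.0, 7.6]
opening: 0.192
```

play_rows(
  motion=[
    {"travel": [0, 0, 0.0003], "angular": [0, 0, 0]},
    {"travel": [0, 0, 0.0003], "angular": [0, 0, 0]},
    {"travel": [0, 0, 0], "angular": [0, 0, 0]},
  ],
)

```text
time_s: 19.55
tcp_pos: [0.5665, -0.0942, 0.0905]
ee_rot: [[0.644, 0.765, 0.001], [0.765, -0.644, -0.0], [0.0, 0.0, -1.0]]
ft_force: [-3.2, 0.9, 8.3]
opening: 0.197
```

play_rows(
  motion=[
    {"travel": [0, 0, 0.0003], "angular": [0, 0, 0]},
    {"travel": [0, 0, 0], "angular": [0, 0, 0]},
  ],
)

```text
time_s: 19.75
tcp_pos: [0.5666, -0.0942, 0.0903]
ee_rot: [[0.644, 0.765, 0.001], [0.765, -0.644, -0.0], [0.0, 0.001, -1.0]]
ft_force: [-3.2, 1.7, 8.5]
opening: 0.195
```

play_rows(
  motion=[
    {"travel": [0, 0, 0.0003], "angular": [0, 0, 0]},
    {"travel": [0, 0, 0], "angular": [0, 0, 0]},
  ],
)

```text
time_s: 19.95
tcp_pos: [0.5666, -0.0943, 0.0903]
ee_rot: [[0.644, 0.765, 0.001], [0.765, -0.644, -0.0], [0.0, 0.001, -1.0]]
ft_force: [-3.7, 0.7, 12.0]
opening: 0.194
```

play_rows(
  motion=[
    {"travel": [0, 0, 0.0004], "angular": [0, 0, 0]},
    {"travel": [0, 0, 0], "angular": [0, 0, 0]},
  ],
)

```text
time_s: 20.15
tcp_pos: [0.5666, -0.0943, 0.0902]
ee_rot: [[0.644, 0.765, 0.001], [0.765, -0.644, -0.0], [0.0, 0.001, -1.0]]
ft_force: [-5.6, 1.3, 15.1]
opening: 0.196
```

It has reached the hard stop: z stays at 0.0902 while the force climbs. I'll retreat and look.

play_rows(
  motion=[
    {"travel": [0, 0, -0.002], "angular": [0, 0, 0]},
    {"travel": [0, 0, -0.01], "angular": [0, 0, 0]},
    {"travel": [0, 0, -0.03], "angular": [0, 0, 0]},
    {"travel": [0, 0, -0.04], "angular": [0, 0, 0]},
    {"travel": [-0.02, -0.02, -0.04], "angular": [0, 0, 0]},
    {"travel": [-0.035, -0.035, 0], "angular": [0, 0, 0]},
    {"travel": [-0.035, -0.035, 0], "angular": [0, 0, 0]},
    {"travel": [-0.03, -0.03, 0], "angular": [0, 0, 0]},
    {"travel": [0, 0, 0], "angular": [0, 0, 0]},
    {"travel": [0, 0, 0], "angular": [0, 0, 0]},
  ],
)

```text
time_s: 21.15
tcp_pos: [0.3973, -0.109, 0.2117]
ee_rot: [[0.645, 0.764, 0.002], [0.764, -0.645, -0.001], [0.001, 0.002, -1.0]]
ft_force: [-0.5, -0.2, 0.4]
opening: 0.194
```

Run:
```python
from h import *
shot("side","s4");shot("top","t4")
print(telemetry.get_obs()["tcp_pos"])
a=cv2.imread("pics/t4_full.png");b=cv2.imread("pics/s4_full.png")
f=lambda im,x,y:cv2.resize(im[y:y+50,x:x+66],None,fx=6,fy=6,interpolation=cv2.INTER_CUBIC)
cv2.imwrite("pics/c4.png",np.vstack([np.hstack([f(a,230,203),f(a,370,168)]),np.hstack([f(b,310,235),f(b,290,145)])]))
```

```text
[ 0.3982417  -0.10889415  0.2112906 ]
```

View pics/c4.png

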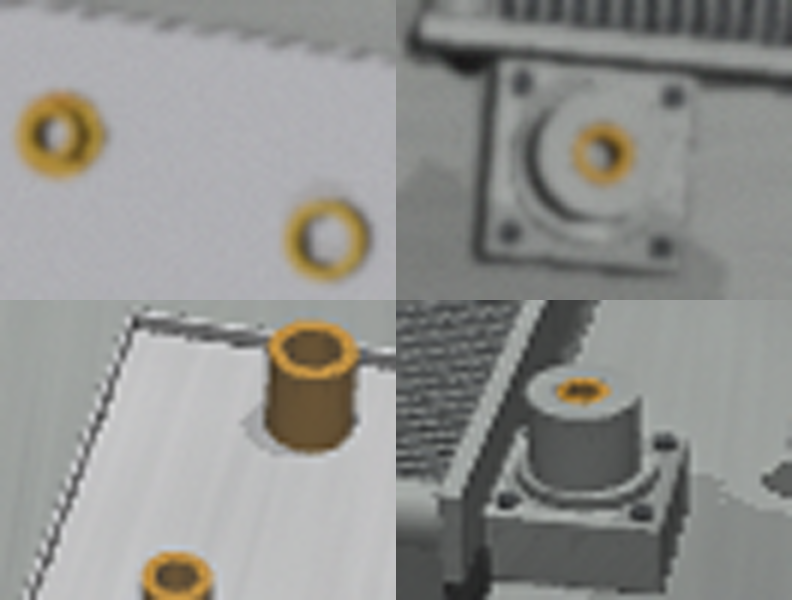

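The bushing is flush in the cup: the gold ring at (603,155) in the top crop and (584,390) in the side crop shows no wall above the rim. The other two bushings haven't moved, so I'm handing in.

```bash
python3 -c "
from h import *
print(job.close_job())"
```

```text
the job is handed in; nothing more can be done
None
```

The straight 26 mm bushing is fully home in the pivot cup, and the job is handed in at about 21 s of the 58 s allowed. The hand-in gives no verdict.

- **Grasp:** I squeezed the bushing from two angles to centre it in the jaws, then lifted it from the pan.
- **Finding the bore:** The cameras brought it to within about a millimetre of the bore, and I felt for it with about 3 N or less showing at the wrist. It slipped in after a shift of under 1 mm.
- **Pressing:** The tight fit began 10 mm down. I let go at about 11 mm and pushed the rest with the fingertips at a steady 8–10 N. It stopped hard at 90.2 mm (rim height 90 mm). The push peaked at about 15 N there, with up to 6 N sideways.

**Last checks:** Both cameras show the ring level with the rim and no wall showing above it. The flanged and large bushings are where they were, and the gripper is well clear of everything.

**Disagreements:**
- The two cameras differed by 4–6 mm in y. I corrected for this by comparing the held bushing with the cup in the side view.
- The fingertips span both the bushing and the rim. The hard stop alone therefore can't tell the bore floor from the rim, so I relied on the height and the pictures as well.

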